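# Clamp the screw jar and twist off its cap

## Task

We need the screws for the cabinet knobs: push the vise's orange paddle until the sliding jaw holds the square jar snugly, then twist the jar's tight black cap anticlockwise, stop turning as soon as it is free of its lugs, and lift it straight off, leaving the jar clamped and standing in the vise. Finish still holding the cap in the gripper, level and still, straight above the jar's mouth with its lower edge about two centimetres clear of the rim. Leave everything else on the counter where it is.

Things in the scene. Friction and masses are not known exactly. Their poses are not given: they have to be found in the camera images.
- vise: Blue flat vise fixed to the counter, base plate 100 (x) by 235 (y, -170 to +65) by 12 mm. Origin on the counter, x across, +y the closing direction. Its fixed jaw (84 wide, 22 thick, top 48 mm above the counter) grips at y = +30. The jar stands loose on the plate, 12 mm up, between the jaws; clamped, its centre is at y = 0.
- jaw (a joint): Travel (m) of the sliding jaw along the vise's +y: starts 0 to 0.010, about 0.026 when the jar is snug between both jaws (end stop 0.034). Sliding friction 10 N, stays where left; about 20 N at the paddle makes it snug and squares the jar. Jaw 70 wide, 15 thick, top 48 mm above the counter, gripping face at vise y = -56 mm plus travel.
- paddle (a point): Centre of the top edge of the orange upright paddle on the sliding jaw, 80 mm above the counter, axes as the vise. Paddle 40 (x) by 12 (y), 66 mm tall, 75 mm behind the gripping face; 54 mm free between it and the jaw's back, over a bar 26 mm above the counter. Pinch it from above across the 12 mm and push along +y, or push from behind.
- jar: Square amber glass jar of screws, 60 by 60 mm, loose, 0.4 kg. Origin centre of its underside, z up. Body 50 mm tall, then a round neck, 40 mm diameter, rim at 70 mm, with a white spring seal ring. Unclamped, it turns along with the cap. Its sides start up to 7 degrees out of line with the jaws. A red tick on the shoulder shows its +x.
- jar_mouth (a point): Centre of the jar's mouth on the neck axis at rim height, 70 mm above the jar's underside; axes as the jar. The seal ring reaches 73.5 mm when pressed by the closed cap and rises 2 mm when freed, pushing the cap up.
- cap: Black round cap, 54 mm outer diameter, 23 mm tall, 45 g, red stripe on top. Origin centre of its lower edge, z up, x towards the stripe. Closed, its origin is 54 mm above the jar's underside and its two inner lugs sit under two neck lugs, pressed up by the seal (12 N): turning takes 0.2 to 0.3 N m, grip with 40 N or more. Loose once free.
- cap_mark (a point): Outer end of the red stripe on the cap's rim, 27 mm from the axis. Fully tight it points along jar +x; it starts 1 to 10 degrees anticlockwise (from above) of that. The cap does not rise until its lugs are clear, 54 degrees anticlockwise from fully tight; from there to 115 degrees it lifts off; a stop is at 140 degrees.
- turntable: Black plastic turntable, 220 mm diameter, 20 mm high; origin under its centre. Leave alone.
- vase: Brown ceramic vase on the turntable, 160 mm tall, 100 mm diameter; origin under its centre. Leave alone.
- knob_a: Chrome cabinet knob, 32 mm diameter, 32 mm tall; origin under its centre. Leave alone.
- knob_b: Second chrome cabinet knob, the same. Leave alone.
- ice_mould: Green silicone ice mould, 75 by 140 by 32 mm; origin under its centre. Leave alone.
- pot: Aluminium camping pot with closed lid, 125 mm diameter, 96 mm tall; origin under its centre. Leave alone.
- tape_roll: Brown packing tape roll lying flat, 90 mm diameter, 48 mm tall; origin under its centre. Leave alone.
Things that resemble listed ones, but are neither listed nor needed, are in the scene too. What is shaped like the jar but yellow is not meant. What is shaped like the cap but turquoise is not meant.

How it is judged:
By the outcome, as a careful person would: the job done as asked, in the order asked, and still so for the second after the job is handed in, while the arm keeps its last pose, push and grip.
It also fails if it takes over 48 s, if anything falls off the work surface, if the arm or the gripper's body presses on something with over 40 N, if the wrist force passes 120 N, or if a joint passes its speed limit or range.

## Robot

A 6-joint arm with a two-finger parallel gripper is mounted at the origin on the work surface. World frame = base frame: x ahead of the robot, y to its left, z up, the work surface at z = 0. Lengths are in m, angles in rad, forces in N, time in s.
With the tool pointing down it reaches from about 0.35 to 0.85 m from the base axis. Payload 8.1 kg.
Tool frame: the origin (TCP) lies at the very end of the fingers, on their centre line; the grasp point (between the pads) lies 19 mm behind it; y points along the fingers, z is the direction in which the jaws open and shut, and the axes are right-handed (so a half turn about y gives the same grasp; the last joint's range is limited). The gripper opens to 85 mm and grips with 20 to 120 N. Pads are 22 mm wide; open, the fingers measure 114 mm over their backs; the gripper's body (76 mm by 85 mm) begins 54 mm behind the grasp point. The pads swing forward as they close: fully open they stand 13 mm farther back than shut.
Start: joints at [-1.29, 0.13, 1.488, -0, 1.523, -0.085], TCP at [0.215, -0.56, 0.231] pointing down, gripper open.
Joint ranges: [-2.96, 2.96], [-0.89, 2.26], [0.02, 2.5], [-1.34, 4.48], [0, 2.73], [-2.66, 2.66]. Speed limits (rad/s): [2.39, 2.39, 2.79, 3.14, 3.14, 3.14].

## Interface

Orientations are given as a rotation vector (axis times angle).
In Python, from bench import bot gives the robot as it stands.
- The arm moves only by the shell command python3 -m handwheel 'ROWS' [OPENING] [FORCE]. ROWS is JSON, a list of rows, each an object of numbers: "dx", "dy", "dz": the shift along the world's x, y, z in m; "yaw": the turn about the world's z in degrees. In form: [{"dx": .., "dy": .., "dz": .., "yaw": ..}, ...]. A call has 1 to 12 rows; each row shifts and turns the commanded pose from where the row before left it; what a row does not reach is not made up. A row lasts 1/12 s, in which the tool goes at most 41.7 mm and 7.16 degrees, less where a joint would pass 70% of its speed; a pose out of reach is approached as far as the arm can. A call is refused whole if a number of a shift passes 0.0417 or a number of a turn 7.16, either way. A call with a gripper value outside its range is refused whole. OPENING is the opening, from -1 (shut) to 1 (fully open), so that 0 is half open, set as the call begins (- or left out, the last holds). The fingers move at their own pace and stop on an object; FORCE is the grip in N (left out, the last holds). Time passes only in rows, so rows that do not move let the fingers close. It gives the time, the measured TCP pose, the force and the opening at its end, in the units of the state.
- bot.get_obs(): the state, without advancing time (a new reading comes with each control period).
- bot.camera(name): name is "scene" or "top" or "wrist"; returns the picture (420x560x3 uint8, blue, green, red); there is no depth.
- bot.get_calibration(name): a dict with "camera_matrix" (3x3 intrinsics, pixels), "camera_from_world" (4x4, takes a point from world to camera coordinates). Camera axes: x right, y down, z forward; pixel columns grow to the right and rows downward; lengths in m; the calibration is good to about 2 mm. A picture is of the moment at which its call begins: read the wrist's pose just before it. get_calibration takes no time and is no camera call; for the wrist camera it gives the pose at the moment of the call.
- bot.hand_in(): hands the job in, once; it reports no verdict.
The state is a dict: "t": time; "q": joint angles; "qvel": joint speeds; "joint_efforts": joint torques, N m; "ee_pos": TCP position; "orientation": TCP orientation; "force": force on the tool from outside, world axes, zero at the start; "wrist_torque": the same for the moment, N m; "grip_width": finger opening in m.
Only numpy, scipy, OpenCV 4.12 (cv2) and the standard library are available. Lean on these libraries where they do the work, as an engineer would, in place of code of your own. Each camera call takes 0.05 s, during which the arm holds its last target. There are 200 camera calls.

## Working session

There is one attempt and no reset: what is moved stays moved. The work goes in short steps, Python scripts to look and compute and a shell command to move; the robot and the scene stay as the last step left them, time stands still between calls to the robot, and variables do not carry over. Pictures are saved under pics/ and viewed, about 8 in all and at most 12, crops included, and the job is handed in when it is done.

```bash
mkdir -p pics; python3 - <<'E'
from bench import bot
import cv2,numpy as np
for n in ["scene","top"]:
    im=bot.camera(n); cv2.imwrite(f"pics/{n}0.png",im)
    c=bot.get_calibration(n); print(n,np.round(c["camera_matrix"],1).tolist(),np.round(c["camera_from_world"],3).tolist())
o=bot.get_obs(); print(o)
E
```

```text
scene [[522.0, 0.0, 283.7], [0.0, 522.0, 206.0], [0.0, 0.0, 1.0]] [[-0.508, 0.861, 0.021, 0.268], [0.615, 0.38, -0.691, -0.291], [-0.603, -0.338, -0.723, 1.747], [0.0, 0.0, 0.0, 1.0]]
top [[467.7, 0.0, 280.5], [0.0, 467.7, 212.1], [0.0, 0.0, 1.0]] [[-0.012, -1.0, -0.014, 0.009], [-0.992, 0.013, -0.127, 0.565], [0.127, 0.012, -0.992, 1.276], [0.0, 0.0, 0.0, 1.0]]
{'t': 0.1, 'q': array([-1.29044558e+00,  1.31112300e-01,  1.48919938e+00, -1.99825582e-05,
        1.52296397e+00, -8.54374742e-02]), 'qvel': array([ 1.05686774e-03, -1.38555802e-03, -1.41488675e-04,  2.20630393e-03,
       -6.28745634e-04, -4.53999499e-05]), 'joint_efforts': array([ 1.85340992e-03, -5.70947957e+01, -5.01945519e+01, -5.69236477e-05,
        8.12842132e-03,  6.90202523e-05]), 'ee_pos': array([ 0.21446648, -0.55982918,  0.23031746]), 'orientation': array([-0.3741653 ,  2.02363489, -2.02019471]), 'force': array([ 0.01575819, -0.59665286, -0.3437778 ]), 'wrist_torque': array([-0.03078768, -0.02064118,  0.03597914]), 'grip_width': 0.08536841593974949}
```

View pics/top0.png

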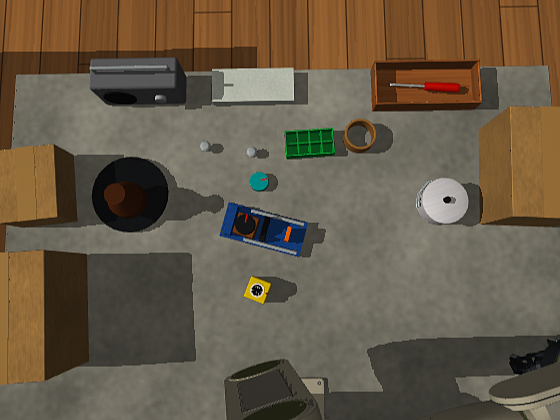

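View pics/scene0.png

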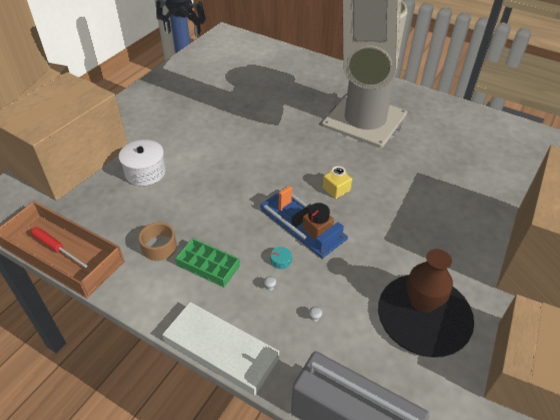

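Vise with the black-capped amber jar sits in the top view at (245,223), orange paddle at (289,234). Look-alikes are the yellow jar (257,290) and the turquoise cap (260,181), neither of which I want. I'll check the choice with an enlarged crop.

```bash
cat > h.py <<'E'
import numpy as np,cv2
from bench import bot
def ray(cal,u,v,z):
    K=np.array(cal["camera_matrix"]);T=np.array(cal["camera_from_world"]);R=T[:3,:3];c=-R.T@T[:3,3]
    d=R.T@np.linalg.solve(K,[u,v,1]);return c+d*(z-c[2])/d[2]
def proj(cal,p):
    K=np.array(cal["camera_matrix"]);T=np.array(cal["camera_from_world"]);x=K@(T[:3,:3]@np.asarray(p)+T[:3,3]);return x[:2]/x[2]
E
python3 - <<'E'
import cv2
im=cv2.imread("pics/top0.png")[190:270,210:320]
a=cv2.resize(im,None,fx=7,fy=7,interpolation=cv2.INTER_CUBIC)
cv2.imwrite("pics/c1.png",a)
E
```

```text
(no output)
```

View pics/c1.png

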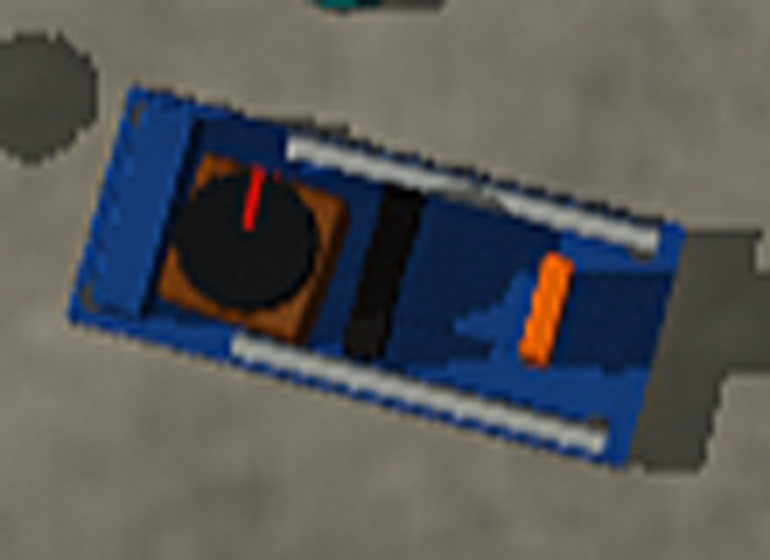

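The crop confirms the choice: amber jar with black cap and red stripe, fixed jaw on the left, dark sliding jaw at about (384,270) and paddle top centre at (546,310). Now I'll turn those pixels into positions.

```bash
python3 - <<'E'
from h import *
cal=bot.get_calibration("top")
f=lambda x,y,z:ray(cal,210+(x+.5)/7-.5,190+(y+.5)/7-.5,z)
C=[f(*p,.012) for p in [(135,88),(683,225),(628,468),(70,322)]]
for c in C: print(c.round(4))
d=(C[0]+C[3]-C[1]-C[2])[:2]/2; yaw=np.arctan2(d[1],d[0]); print("len",np.hypot(*d),"closing dir deg",np.degrees(yaw),"wid",np.linalg.norm(C[0]-C[3]))
u=d/np.hypot(*d); ctr=sum(C)[:2]/4; O=ctr+u*0.0525; print("origin",O,"u",u)
P=f(546,310,.080); J=f(384,275,.048); cap=f(246,241,.089); m=f(257,168,.089)
for n,p in dict(P=P,J=J,cap=cap,m=m).items():
    r=p[:2]-O; print(n,p.round(4),"vise y",r@u,"lateral(x)",r@np.array([u[1],-u[0]]))
e=(f(560,255,.08)-f(533,366,.08));print("paddle axis",np.degrees(np.arctan2(e[1],e[0])),np.linalg.norm(e))
print("stripe",np.degrees(np.arctan2(*(m-cap)[[1,0]])))
w=bot.get_calibration("wrist"); T=np.array(w["camera_from_world"]);o=bot.get_obs()
R=cv2.Rodrigues(o["orientation"])[0];print("tool R",R.round(3).tolist())
c=-T[:3,:3].T@T[:3,3];print("cam in tool",R.T@(c-o["ee_pos"]),w["camera_matrix"])
E
```

```text
[0.5984 0.1497 0.012 ]
[ 0.539  -0.0736  0.012 ]
[ 0.4408 -0.0496  0.012 ]
[0.5027 0.176  0.012 ]
len 0.23251180888523837 closing dir deg 74.87949055673447 wid 0.09927298122829278
origin [0.53393184 0.10128461] u [0.26085009 0.96537932]
P [ 0.4996 -0.0173  0.08  ] vise y -0.12343485677575473 lateral(x) -0.0022407624673445384
J [0.5169 0.0465 0.048 ] vise y -0.057355526686861766 lateral(x) -0.0021892971212152633
cap [0.5269 0.0974 0.089 ] vise y -0.005583591223864856 lateral(x) -0.005820707016517252
m [0.555  0.0931 0.089 ] vise y -0.0023846026253348 lateral(x) 0.022486615154445118
paddle axis -14.428876398789347 0.044057001337473665
stripe -8.672912435000834
tool R [[-0.934, -0.0, 0.358], [-0.358, 0.002, -0.934], [-0.0, -1.0, -0.002]]
cam in tool [-0.06683941 -0.14140659 -0.00027711] [[307.38338351   0.         281.23660759]
 [  0.         307.38338351 213.28557433]
 [  0.           0.           1.        ]]
```

```bash
R='{"dx":0.0114,"dy":0.0207,"dz":0,"yaw":2.25}'
python3 -m handwheel '[{"dx":0.0114,"dy":0.0207,"yaw":2.25},{"dx":0.0114,"dy":0.0207,"yaw":2.25},{"dx":0.0114,"dy":0.0207,"yaw":2.25},{"dx":0.0114,"dy":0.0207,"yaw":2.25},{"dx":0.0114,"dy":0.0207,"yaw":2.25},{"dx":0.0114,"dy":0.0207,"yaw":2.25},{"dx":0.0114,"dy":0.0207,"yaw":2.25},{"dx":0.0114,"dy":0.0207,"yaw":2.25},{"dx":0.0114,"dy":0.0207,"yaw":2.25},{"dx":0.0114,"dy":0.0207,"yaw":2.25},{"dx":0.0114,"dy":0.0207,"yaw":2.25},{"dx":0.0114,"dy":0.0207,"yaw":2.25}]' -1 30
python3 -m handwheel '[{"dx":0.0114,"dy":0.0207,"yaw":2.25},{"dx":0.0114,"dy":0.0207,"yaw":2.25},{"dx":0.0114,"dy":0.0207,"yaw":2.25},{"dx":0.0114,"dy":0.0207,"yaw":2.25},{"dx":0.0114,"dy":0.0207,"yaw":2.25},{"dx":0.0114,"dy":0.0207,"yaw":2.25},{"dx":0.0114,"dy":0.0207,"yaw":2.25},{"dx":0.0114,"dy":0.0207,"yaw":2.25},{"dx":0.0114,"dy":0.0207,"yaw":2.25},{"dx":0.0114,"dy":0.0207,"yaw":2.25},{"dx":0.0114,"dy":0.0207,"yaw":2.25},{"dx":0.0114,"dy":0.0207,"yaw":2.25}]'
python3 -m handwheel '[{"dx":0},{"dx":0},{"dx":0}]'
python3 - <<'E'
from h import *
import pickle
o=bot.get_obs();cal=bot.get_calibration("wrist");im=bot.camera("wrist");cv2.imwrite("pics/w1.png",im);pickle.dump(cal,open("w1.pkl","wb"))
print(o["ee_pos"],o["q"],cv2.Rodrigues(o["orientation"])[0].round(3).tolist(),o["t"])
O=np.array([.5339,.1013]);u=np.array([.2609,.9654]);r=np.array([u[1],-u[0]])
for n,y,x,z in [("paddle",-.1235,0,.08),("cap",-.0056,-.0058,.089),("fixed",.03,0,.048)]: print(n,proj(cal,[*(O+u*y+r*x),z]))
E
```

```text
[ 0.21446648 -0.55982918  0.23031746] [-1.29044558e+00  1.31112300e-01  1.48919938e+00 -1.99825582e-05
  1.52296397e+00 -8.54374742e-02] [[-0.934, -0.0, 0.358], [-0.358, 0.002, -0.934], [-0.0, -1.0, -0.002]] 0.1
paddle [-423.50997691 -592.34138212]
cap [-748.28099859 -855.21588696]
fixed [-606.43776076 -724.20642573]schema error: expected keys dx, dy, dz, yaw
schema error: expected keys dx, dy, dz, yaw
schema error: expected keys dx, dy, dz, yaw
```

View pics/w1.png

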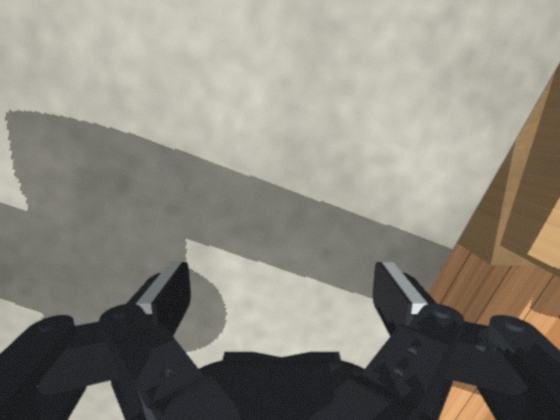

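The moves were refused because every row needs all four keys. The picture shows bare counter, so the arm never left its start. I'll send them again with all keys.

```bash
python3 -m handwheel '[{"dx":0.0114,"dy":0.0207,"dz":0,"yaw":2.25},{"dx":0.0114,"dy":0.0207,"dz":0,"yaw":2.25},{"dx":0.0114,"dy":0.0207,"dz":0,"yaw":2.25},{"dx":0.0114,"dy":0.0207,"dz":0,"yaw":2.25},{"dx":0.0114,"dy":0.0207,"dz":0,"yaw":2.25},{"dx":0.0114,"dy":0.0207,"dz":0,"yaw":2.25},{"dx":0.0114,"dy":0.0207,"dz":0,"yaw":2.25},{"dx":0.0114,"dy":0.0207,"dz":0,"yaw":2.25},{"dx":0.0114,"dy":0.0207,"dz":0,"yaw":2.25},{"dx":0.0114,"dy":0.0207,"dz":0,"yaw":2.25},{"dx":0.0114,"dy":0.0207,"dz":0,"yaw":2.25},{"dx":0.0114,"dy":0.0207,"dz":0,"yaw":2.25}]' -1 30 &&
python3 -m handwheel '[{"dx":0.0114,"dy":0.0207,"dz":0,"yaw":2.25},{"dx":0.0114,"dy":0.0207,"dz":0,"yaw":2.25},{"dx":0.0114,"dy":0.0207,"dz":0,"yaw":2.25},{"dx":0.0114,"dy":0.0207,"dz":0,"yaw":2.25},{"dx":0.0114,"dy":0.0207,"dz":0,"yaw":2.25},{"dx":0.0114,"dy":0.0207,"dz":0,"yaw":2.25},{"dx":0.0114,"dy":0.0207,"dz":0,"yaw":2.25},{"dx":0.0114,"dy":0.0207,"dz":0,"yaw":2.25},{"dx":0.0114,"dy":0.0207,"dz":0,"yaw":2.25},{"dx":0.0114,"dy":0.0207,"dz":0,"yaw":2.25},{"dx":0.0114,"dy":0.0207,"dz":0,"yaw":2.25},{"dx":0.0114,"dy":0.0207,"dz":0,"yaw":2.25}]' &&
python3 -m handwheel '[{"dx":0,"dy":0,"dz":0,"yaw":0},{"dx":0,"dy":0,"dz":0,"yaw":0},{"dx":0,"dy":0,"dz":0,"yaw":0}]' &&
cat > look.py <<'E'
import sys,pickle
from h import *
n=sys.argv[1];o=bot.get_obs();cal=bot.get_calibration("wrist");im=bot.camera("wrist");cv2.imwrite(f"pics/{n}.png",im);pickle.dump(cal,open(n+".pkl","wb"))
print(o["ee_pos"],o["q"].round(2),"z dir deg",np.degrees(np.arctan2(*cv2.Rodrigues(o["orientation"])[0][[1,0],2])),o["t"])
O=np.array([.5339,.1013]);u=np.array([.2609,.9654]);r=np.array([u[1],-u[0]])
for k,y,x,z in [("paddle",-.1235,0,.08),("cap",-.0056,-.0058,.089),("fixed",.03,0,.048)]: print(k,proj(cal,[*(O+u*y+r*x),z]))
E
python3 look.py w2
```

```text
t: 1.15
ee_pos: [0.3517, -0.3107, 0.231]
orientation: [-0.769, 1.725, -1.724]
force: [0.5, 0.2, -0.2]
grip_width: 0.0003
t: 2.15
ee_pos: [0.4885, -0.0623, 0.231]
orientation: [-1.075, 1.399, -1.398]
force: [0.0, -1.0, -0.1]
grip_width: -0.0002
t: 2.4
ee_pos: [0.4879, -0.0638, 0.231]
orientation: [-1.074, 1.401, -1.4]
force: [0.4, -0.6, -0.1]
grip_width: -0.0001
[ 0.48787085 -0.06376487  0.23098204] [-0.23 -0.16  1.78 -0.    1.53  0.03] z dir deg -15.054339300100963 2.4
paddle [284.48814396 149.4627855 ]
cap [278.06395394   0.4087961 ]
fixed [285.00361949 -26.94888326]
```

View pics/w2.png

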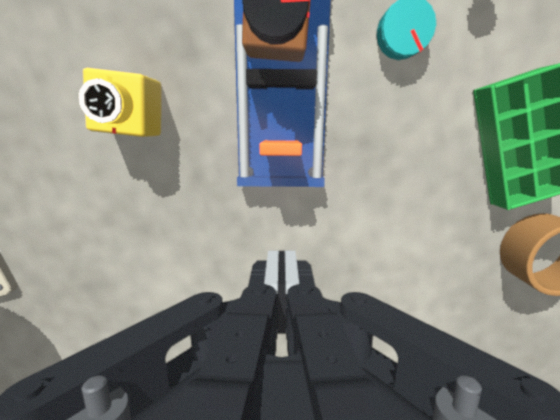

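The view shows the paddle top at (281,148) against a prediction of (284,149), with the vise square to the tool. The shut fingers are behind the paddle, so I descend and close in.

```bash
python3 -m handwheel '[{"dx":0,"dy":0,"dz":-0.025,"yaw":0},{"dx":0,"dy":0,"dz":-0.025,"yaw":0},{"dx":0,"dy":0,"dz":-0.025,"yaw":0},{"dx":0,"dy":0,"dz":-0.025,"yaw":0},{"dx":0,"dy":0,"dz":-0.025,"yaw":0},{"dx":0,"dy":0,"dz":-0.025,"yaw":0},{"dx":0,"dy":0,"dz":-0.02,"yaw":0},{"dx":0,"dy":0,"dz":-0.016,"yaw":0},{"dx":0.002,"dy":0.0075,"dz":0,"yaw":0},{"dx":0.002,"dy":0.0075,"dz":0,"yaw":0},{"dx":0.0018,"dy":0.0068,"dz":0,"yaw":0},{"dx":0,"dy":0,"dz":0,"yaw":0}]' &&
python3 -m handwheel '[{"dx":0.0008,"dy":0.0029,"dz":0,"yaw":0},{"dx":0.0008,"dy":0.0029,"dz":0,"yaw":0},{"dx":0.0008,"dy":0.0029,"dz":0,"yaw":0},{"dx":0,"dy":0,"dz":0,"yaw":0}]'
```

```text
t: 3.45
ee_pos: [0.4956, -0.0407, 0.0471]
orientation: [-1.071, 1.397, -1.401]
force: [0.1, 0.8, 0.1]
grip_width: 0.0001
t: 3.78
ee_pos: [0.497, -0.033, 0.0459]
orientation: [-1.073, 1.399, -1.401]
force: [-0.4, -1.1, -0.1]
grip_width: 0.0001
```

```bash
python3 -m handwheel '[{"dx":0.0005,"dy":0.0019,"dz":0,"yaw":0},{"dx":0.0005,"dy":0.0019,"dz":0,"yaw":0},{"dx":0.0005,"dy":0.0019,"dz":0,"yaw":0},{"dx":0.0005,"dy":0.0019,"dz":0,"yaw":0},{"dx":0,"dy":0,"dz":0,"yaw":0}]' &&
python3 -m handwheel '[{"dx":0.0005,"dy":0.0019,"dz":0,"yaw":0},{"dx":0.0005,"dy":0.0019,"dz":0,"yaw":0},{"dx":0.0003,"dy":0.001,"dz":0,"yaw":0},{"dx":0,"dy":0,"dz":0,"yaw":0}]'
```

```text
t: 4.2
ee_pos: [0.4987, -0.0268, 0.0459]
orientation: [-1.075, 1.398, -1.402]
force: [-3.1, -8.8, 4.3]
grip_width: 0.0002
t: 4.53
ee_pos: [0.5, -0.0222, 0.0459]
orientation: [-1.075, 1.398, -1.402]
force: [-3.5, -8.8, 3.6]
grip_width: -0.0003
```

```bash
python3 -m handwheel '[{"dx":0.0004,"dy":0.0014,"dz":0,"yaw":0},{"dx":0.0004,"dy":0.0014,"dz":0,"yaw":0},{"dx":0,"dy":0,"dz":0,"yaw":0}]' &&
python3 -m handwheel '[{"dx":0.0003,"dy":0.001,"dz":0,"yaw":0},{"dx":0.0003,"dy":0.001,"dz":0,"yaw":0},{"dx":0,"dy":0,"dz":0,"yaw":0}]'
```

```text
t: 4.78
ee_pos: [0.5007, -0.0197, 0.0459]
orientation: [-1.075, 1.398, -1.403]
force: [-3.5, -11.2, 5.3]
grip_width: -0.0004
t: 5.03
ee_pos: [0.5012, -0.0177, 0.0459]
orientation: [-1.075, 1.399, -1.403]
force: [-3.7, -10.4, 6.0]
grip_width: 0.0003
```

```bash
python3 -m handwheel '[{"dx":0.0003,"dy":0.001,"dz":0,"yaw":0},{"dx":0,"dy":0,"dz":0,"yaw":0}]' &&
python3 -m handwheel '[{"dx":0.0003,"dy":0.001,"dz":0,"yaw":0},{"dx":0,"dy":0,"dz":0,"yaw":0}]' 
python3 -m handwheel '[{"dx":0.0003,"dy":0.001,"dz":0,"yaw":0},{"dx":0,"dy":0,"dz":0,"yaw":0}]' 
```

```text
t: 5.2
ee_pos: [0.5015, -0.0167, 0.0459]
orientation: [-1.075, 1.399, -1.403]
force: [-4.8, -10.2, 5.8]
grip_width: 0.0002
t: 5.37
ee_pos: [0.5018, -0.0158, 0.0459]
orientation: [-1.075, 1.399, -1.403]
force: [-3.8, -11.1, 6.0]
grip_width: 0.0004
t: 5.53
ee_pos: [0.502, -0.0148, 0.0459]
orientation: [-1.075, 1.399, -1.403]
force: [-4.8, -11.2, 5.2]
grip_width: 0.0003
```

```bash
for i in 1; do
python3 -m handwheel '[{"dx":0.0003,"dy":0.001,"dz":0,"yaw":0},{"dx":0,"dy":0,"dz":0,"yaw":0}]'|grep -E "pos|force"
python3 -m handwheel '[{"dx":0.0003,"dy":0.001,"dz":0,"yaw":0},{"dx":0,"dy":0,"dz":0,"yaw":0}]' |grep -E "pos|force"
python3 -m handwheel '[{"dx":0.0003,"dy":0.001,"dz":0,"yaw":0},{"dx":0,"dy":0,"dz":0,"yaw":0}]'|grep -E "pos|force"
done
```

```text
ee_pos: [0.5021, -0.0145, 0.0459]
force: [-6.1, -14.8, 6.7]
ee_pos: [0.5021, -0.0145, 0.0459]
force: [-7.8, -20.1, 8.3]
ee_pos: [0.5021, -0.0145, 0.0459]
force: [-9.3, -25.7, 8.8]
```

It stalled at 27 N, so the jar is snug. Next I back off, rise, and look at the cap from above with the gripper opening.

```bash
python3 -m handwheel '[{"dx":-0.002,"dy":-0.0075,"dz":0,"yaw":0},{"dx":-0.002,"dy":-0.0075,"dz":0,"yaw":0},{"dx":-0.002,"dy":-0.0075,"dz":0,"yaw":0},{"dx":0,"dy":0,"dz":0.0235,"yaw":0},{"dx":0,"dy":0,"dz":0.0235,"yaw":0},{"dx":0,"dy":0,"dz":0.0235,"yaw":0},{"dx":0,"dy":0,"dz":0.0235,"yaw":0},{"dx":0,"dy":0,"dz":0.0235,"yaw":0},{"dx":0,"dy":0,"dz":0.0235,"yaw":0},{"dx":0.0054,"dy":0.02,"dz":0.0235,"yaw":0},{"dx":0.0054,"dy":0.02,"dz":0,"yaw":0},{"dx":0.0054,"dy":0.02,"dz":0,"yaw":0}]'
python3 -m handwheel '[{"dx":0.0054,"dy":0.02,"dz":0,"yaw":0},{"dx":0,"dy":0,"dz":0,"yaw":0},{"dx":0,"dy":0,"dz":0,"yaw":0},{"dx":0,"dy":0,"dz":0,"yaw":0}]' 1 60
python3 look.py w3
```

```text
t: 7.03
ee_pos: [0.5146, 0.0281, 0.2122]
orientation: [-1.069, 1.398, -1.402]
force: [0.3, -0.1, -0.5]
grip_width: -0.0001
t: 7.37
ee_pos: [0.5182, 0.0474, 0.2095]
orientation: [-1.074, 1.4, -1.399]
force: [0.7, 0.5, 0.1]
grip_width: 0.0482
[0.51823019 0.04742181 0.20947262] [-0.01 -0.07  1.74 -0.    1.48  0.25] z dir deg -15.00625717252918 7.3667
paddle [283.71190199 272.47245822]
cap [277.52527057 148.73030466]
fixed [284.29377525 106.89990726]
```

View pics/w3.png

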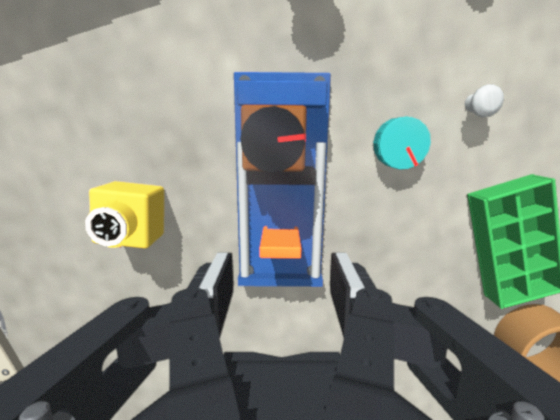

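The wrist view shows the jar squared and clamped between the jaws. The cap top is centred near (273,139) with its stripe to the right. I'll measure the cap centre and the stripe.

```bash
cat > cap.py <<'E'
import sys,pickle
from h import *
n,z,x0,y0=sys.argv[1],float(sys.argv[2]),int(sys.argv[3]),int(sys.argv[4])
cal=pickle.load(open(n+".pkl","rb"));im=cv2.imread(f"pics/{n}.png");S=60
c=im[y0-S:y0+S,x0-S:x0+S].astype(int)
g=cv2.medianBlur(im,3)[y0-S:y0+S,x0-S:x0+S]
h=cv2.HoughCircles(cv2.resize(cv2.cvtColor(g,cv2.COLOR_BGR2GRAY),None,fx=4,fy=4),cv2.HOUGH_GRADIENT,1.5,400,param1=80,param2=20,minRadius=100,maxRadius=170)
hx,hy,r=h[0][0]/4;u,v=hx+x0-S,hy+y0-S
red=(c[:,:,2]>150)&(c[:,:,1]<70)&(c[:,:,0]<70);ys,xs=np.nonzero(red);P=np.c_[xs+x0-S,ys+y0-S]
C=ray(cal,u,v,z);W=np.array([ray(cal,*p,z) for p in P]);k=W[np.argmax(np.linalg.norm(W-C,axis=1))]
O=np.array([.5339,.1013]);uu=np.array([.2609,.9654])
m=W.mean(0)-C
print("circle px",u,v,r,"cap",C.round(4),"radius m",np.linalg.norm(ray(cal,u+r,v,z)-C),"vise y",(C[:2]-O)@uu,"lat",(C[:2]-O)@[uu[1],-uu[0]])
print("stripe deg",np.degrees(np.arctan2(m[1],m[0])),"len",np.linalg.norm(k-C),"n",len(P))
E
python3 cap.py w3 .089 273 139
```

```text
circle px 272.8125 139.5625 32.6125 cap [0.525  0.1056 0.089 ] radius m 0.027031260481927746 vise y 0.0018422829722463726 lat -0.009703143232084968
stripe deg -8.151305753190242 len 0.026145699816263045 n 24
```

```bash
python3 -m handwheel '[{"dx":0.0019,"dy":0.0145,"dz":0,"yaw":0},{"dx":0.0019,"dy":0.0145,"dz":0,"yaw":0},{"dx":0.0019,"dy":0.0145,"dz":0,"yaw":0},{"dx":0.0018,"dy":0.0144,"dz":0,"yaw":0},{"dx":0,"dy":0,"dz":-0.0205,"yaw":0},{"dx":0,"dy":0,"dz":-0.0205,"yaw":0},{"dx":0,"dy":0,"dz":-0.0205,"yaw":0},{"dx":0,"dy":0,"dz":-0.0205,"yaw":0},{"dx":0,"dy":0,"dz":-0.0205,"yaw":0},{"dx":0,"dy":0,"dz":-0.0205,"yaw":0},{"dx":0,"dy":0,"dz":-0.015,"yaw":0},{"dx":0,"dy":0,"dz":0,"yaw":0}]'
python3 -m handwheel '[{"dx":0,"dy":0,"dz":-0.003,"yaw":0},{"dx":0,"dy":0,"dz":-0.003,"yaw":0},{"dx":0,"dy":0,"dz":0,"yaw":0}]'
```

```text
t: 8.42
ee_pos: [0.5231, 0.1043, 0.0678]
orientation: [-1.079, 1.405, -1.399]
force: [-1.1, -0.2, -0.6]
grip_width: 0.0854
t: 8.67
ee_pos: [0.5267, 0.1054, 0.0666]
orientation: [-1.072, 1.399, -1.401]
force: [-0.6, -0.7, 0.3]
grip_width: 0.0854
```

```bash
python3 -m handwheel '[{"dx":0,"dy":0,"dz":-0.001,"yaw":0},{"dx":0,"dy":0,"dz":0,"yaw":0},{"dx":0,"dy":0,"dz":0,"yaw":0},{"dx":0,"dy":0,"dz":0,"yaw":0},{"dx":0,"dy":0,"dz":0,"yaw":0},{"dx":0,"dy":0,"dz":0,"yaw":0}]' -1 60
python3 look.py w4 | head -1; python3 -c "
from bench import bot
o=bot.get_obs();print(o['force'],o['wrist_torque'],o['grip_width'])"
```

```text
t: 9.17
ee_pos: [0.5264, 0.1058, 0.066]
orientation: [-1.073, 1.399, -1.4]
force: [-3.1, -0.5, 7.3]
grip_width: 0.0524
[0.52638175 0.10579359 0.06601056] [0.1  0.11 1.83 0.   1.21 0.37] z dir deg -15.028211457317594 9.1667
[-2.90259514 -0.53511312  7.19480182] [-0.02880463  0.68824048 -0.00830166] 0.05244762510534531
```

View pics/w4.png

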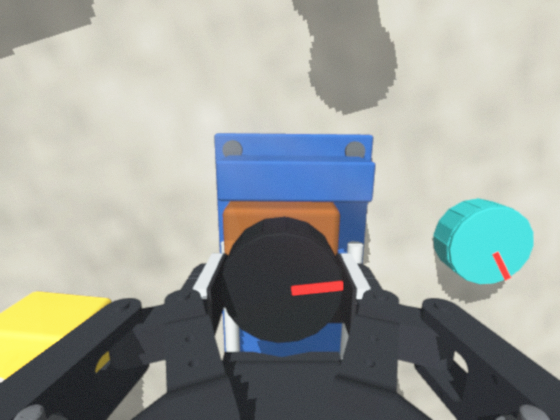

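Both pads sit evenly on the cap (centre about (282,280)) and the stripe shows 7° past tight, so I start turning.

```bash
T='import sys
from h import *
o=bot.get_obs();print("F",o["force"].round(1),"T",o["wrist_torque"].round(2),"z",o["ee_pos"].round(4),"ang",np.degrees(np.arctan2(*cv2.Rodrigues(o["orientation"])[0][[1,0],2])).round(1),o["grip_width"].round(4))'
echo "$T" > st.py
python3 -m handwheel '[{"dx":0,"dy":0,"dz":0.0005,"yaw":0},{"dx":0,"dy":0,"dz":0.0005,"yaw":2},{"dx":0,"dy":0,"dz":0,"yaw":4},{"dx":0,"dy":0,"dz":0,"yaw":4}]' -1 70 >/dev/null; python3 st.py
python3 -m handwheel '[{"dx":0,"dy":0,"dz":0,"yaw":4},{"dx":0,"dy":0,"dz":0,"yaw":4},{"dx":0,"dy":0,"dz":0,"yaw":4},{"dx":0,"dy":0,"dz":0,"yaw":4}]' >/dev/null; python3 st.py
python3 -m handwheel '[{"dx":0,"dy":0,"dz":0,"yaw":4},{"dx":0,"dy":0,"dz":0,"yaw":4},{"dx":0,"dy":0,"dz":0,"yaw":4},{"dx":0,"dy":0,"dz":0,"yaw":0}]' >/dev/null; python3 st.py
python3 look.py w5|head -1
python3 - <<'E'
import cv2,numpy as np
from h import *;import pickle
im=cv2.imread("pics/w5.png").astype(int);cal=pickle.load(open("w5.pkl","rb"))
m=(im[:,:,2]>150)&(im[:,:,1]<70)&(im[:,:,0]<70);m[:,400:]=0;ys,xs=np.nonzero(m)
W=np.array([ray(cal,a,b,.089)[:2] for a,b in zip(xs,ys)]);d=W-W.mean(0);v=np.linalg.svd(d)[2][0] if 0 else np.linalg.svd(d,full_matrices=False)[2][0]
print("stripe line deg",np.degrees(np.arctan2(v[1],v[0])),W.mean(0),len(W))
E
```

```text
[0.52645511 0.1057213  0.06640694] [ 0.1   0.1   1.83  0.    1.21 -0.3 ] z dir deg 23.155485995236035 10.2167
stripe line deg -150.85242633867168 [0.5392611  0.11386165] 241Traceback (most recent call last):
  File "st.py", line 3, in <module>
    o=bot.get_obs();print("F",o["force"].round(1),"T",o["wrist_torque"].round(2),"z",o["ee_pos"].round(4),"ang",np.degrees(np.arctan2(*cv2.Rodrigues(o["orientation"])[0][[1,0],2])).round(1),o["grip_width"].round(4))
                                                                                                                                                                                              ^^^^^^^^^^^^^^^^^^^^^
AttributeError: 'float' object has no attribute 'round'
Traceback (most recent call last):
  File "st.py", line 3, in <module>
    o=bot.get_obs();print("F",o["force"].round(1),"T",o["wrist_torque"].round(2),"z",o["ee_pos"].round(4),"ang",np.degrees(np.arctan2(*cv2.Rodrigues(o["orientation"])[0][[1,0],2])).round(1),o["grip_width"].round(4))
                                                                                                                                                                                              ^^^^^^^^^^^^^^^^^^^^^
AttributeError: 'float' object has no attribute 'round'
Traceback (most recent call last):
  File "st.py", line 3, in <module>
    o=bot.get_obs();print("F",o["force"].round(1),"T",o["wrist_torque"].round(2),"z",o["ee_pos"].round(4),"ang",np.degrees(np.arctan2(*cv2.Rodrigues(o["orientation"])[0][[1,0],2])).round(1),o["grip_width"].round(4))
                                                                                                                                                                                              ^^^^^^^^^^^^^^^^^^^^^
AttributeError: 'float' object has no attribute 'round'
```

Stripe at 29.1° for 38.2° of tool turn, so there's no slip. That is about 44° from tight, and I need roughly 10° more.

```bash
sed -i 's/o\["grip_width"\].round(4)/round(o["grip_width"],4)/' st.py; python3 st.py
python3 -m handwheel '[{"dx":0,"dy":0,"dz":0,"yaw":3},{"dx":0,"dy":0,"dz":0,"yaw":3},{"dx":0,"dy":0,"dz":0,"yaw":0}]' >/dev/null; python3 st.py
python3 -m handwheel '[{"dx":0,"dy":0,"dz":0,"yaw":2},{"dx":0,"dy":0,"dz":0,"yaw":0}]' >/dev/null; python3 st.py
python3 -m handwheel '[{"dx":0,"dy":0,"dz":0,"yaw":2},{"dx":0,"dy":0,"dz":0,"yaw":0}]' >/dev/null; python3 st.py
python3 look.py w6|head -1
```

```text
F [-2.2  0.4  3.4] T [0.03 0.12 0.2 ] z [0.5265 0.1057 0.0664] ang 22.9 0.0523
F [-2.9  0.2  6.4] T [-0.05  0.48  0.13] z [0.5267 0.1057 0.0668] ang 29.0 0.0525
F [-2.5  0.2  7.2] T [-0.1   0.46  0.08] z [0.5268 0.1057 0.067 ] ang 30.9 0.0524
F [-1.2 -0.8  8.8] T [-0.08  0.44  0.07] z [0.5271 0.1058 0.0673] ang 32.9 0.0525
[0.52705299 0.10575355 0.06728335] [ 0.1   0.1   1.83 -0.    1.21 -0.47] z dir deg 32.91418833845925 10.85
```

View pics/w6.png

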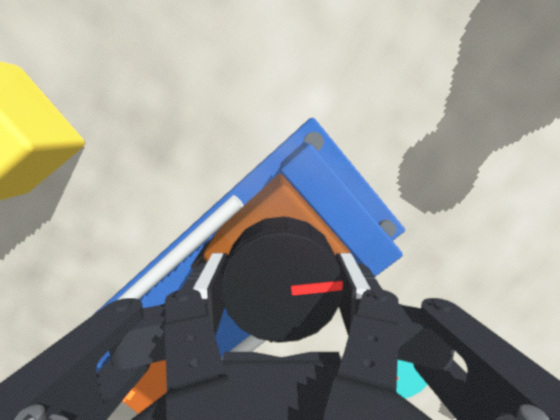

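The jar is still flat against the fixed jaw and the stripe hasn't moved relative to the fingers, so there's no slip. Torque has dropped to 0.07 N m and the seal is pushing up, so the lugs are just freeing at about 55°. I'll add 3° of margin, then test-lift gently.

```bash
python3 -m handwheel '[{"dx":0,"dy":0,"dz":0,"yaw":3},{"dx":0,"dy":0,"dz":0,"yaw":0},{"dx":0,"dy":0,"dz":0,"yaw":0}]' >/dev/null; python3 st.py
python3 -m handwheel '[{"dx":0,"dy":0,"dz":0.001,"yaw":0},{"dx":0,"dy":0,"dz":0,"yaw":0},{"dx":0,"dy":0,"dz":0,"yaw":0}]' >/dev/null; python3 st.py
python3 -m handwheel '[{"dx":0,"dy":0,"dz":0.001,"yaw":0},{"dx":0,"dy":0,"dz":0,"yaw":0},{"dx":0,"dy":0,"dz":0,"yaw":0}]' >/dev/null; python3 st.py
```

```text
F [-2.1  0.4  9.9] T [0.   0.41 0.08] z [0.5271 0.1058 0.0673] ang 35.8 0.0523
F [-1.3 -0.1  7.9] T [-0.02  0.33 -0.03] z [0.527  0.1058 0.068 ] ang 35.8 0.052
F [-0.2  0.6  4.9] T [ 0.01  0.11 -0.01] z [0.5262 0.1056 0.068 ] ang 35.9 0.0522
```

```bash
python3 -m handwheel '[{"dx":0,"dy":0,"dz":0.001,"yaw":0},{"dx":0,"dy":0,"dz":0.001,"yaw":0},{"dx":0,"dy":0,"dz":0,"yaw":0}]' >/dev/null; python3 st.py
python3 -m handwheel '[{"dx":0,"dy":0,"dz":0.001,"yaw":0},{"dx":0,"dy":0,"dz":0.001,"yaw":0},{"dx":0,"dy":0,"dz":0,"yaw":0}]' >/dev/null; python3 st.py
```

```text
F [-0.1  0.1 -0.8] T [-0.   -0.04  0.  ] z [0.5258 0.1056 0.0695] ang 35.9 0.052
F [-0.  -0.4 -1.6] T [-0.01  0.07 -0.01] z [0.5261 0.1056 0.0719] ang 36.0 0.0523
```

The cap is free, carrying only its own weight. I'll lift it to about 2 cm clear.

```bash
python3 -m handwheel '[{"dx":0,"dy":0,"dz":0.003,"yaw":0},{"dx":0,"dy":0,"dz":0.003,"yaw":0},{"dx":0,"dy":0,"dz":0.004,"yaw":0},{"dx":0,"dy":0,"dz":0.005,"yaw":0},{"dx":0,"dy":0,"dz":0.005,"yaw":0},{"dx":0,"dy":0,"dz":0.005,"yaw":0},{"dx":0,"dy":0,"dz":0.004,"yaw":0},{"dx":0,"dy":0,"dz":0.001,"yaw":0},{"dx":0,"dy":0,"dz":0,"yaw":0},{"dx":0,"dy":0,"dz":0,"yaw":0},{"dx":0,"dy":0,"dz":0,"yaw":0},{"dx":0,"dy":0,"dz":0,"yaw":0}]' >/dev/null; python3 st.py
python3 look.py w7|head -1
python3 - <<'E'
from h import *
im=bot.camera("scene");cal=bot.get_calibration("scene");o=bot.get_obs()
for k,p in dict(capedge=[*o["ee_pos"][:2],.102],captop=[*o["ee_pos"][:2],.125],rim=[*o["ee_pos"][:2],.082]).items(): print(k,proj(cal,p))
u,v=proj(cal,[.526,.1056,.09]).astype(int)
a=cv2.resize(im[v-50:v+50,u-60:u+60],None,fx=6,fy=6,interpolation=cv2.INTER_CUBIC)
cv2.imwrite("pics/s2.png",a);print(u-60,v-50)
E
```

```text
F [ 0.3 -0.5 -0.1] T [ 0.02 -0.01 -0.02] z [0.5258 0.1056 0.1014] ang 36.0 0.0523
[0.52577329 0.10558503 0.10140011] [ 0.1   0.06  1.81  0.    1.28 -0.53] z dir deg 35.959238768721676 13.15
capedge [320.78973508 206.97082315]
captop [321.45155012 200.61816992]
rim [320.2276412  212.36626949]
260 160
```

View pics/s2.png

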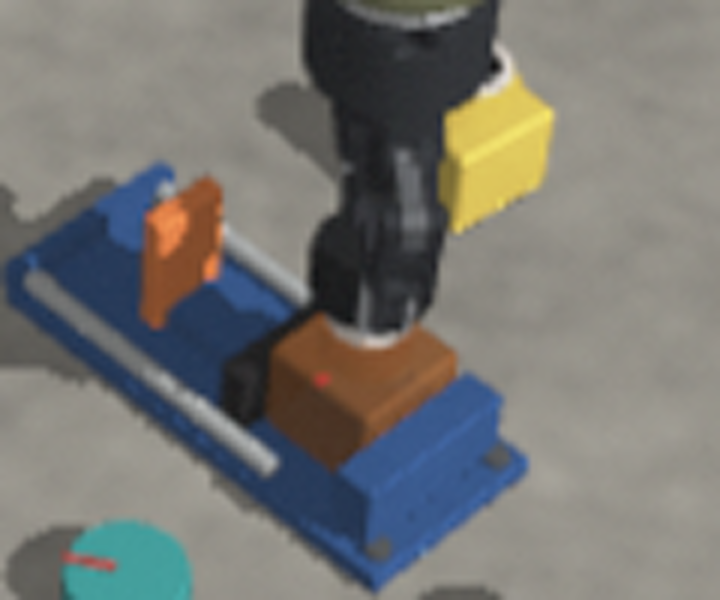

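View pics/w7.png

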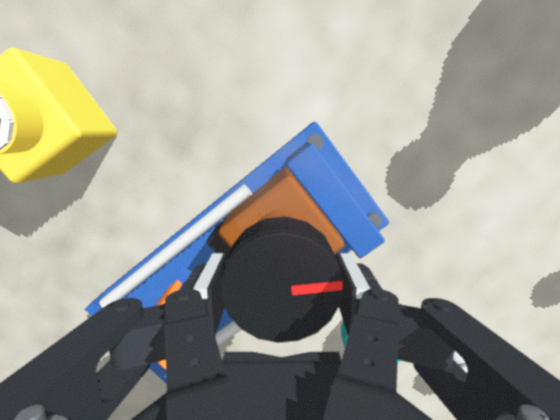

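The scene crop shows the jar standing square between both jaws, with the white seal ring open at about (370,340), the red tick at (322,380) and the cap held above. The wrist view shows the cap in the pads at the same pixels as when first gripped, so it hasn't slipped. I'm handing in.

```bash
python3 -m handwheel '[{"dx":0,"dy":0,"dz":0,"yaw":0},{"dx":0,"dy":0,"dz":0,"yaw":0},{"dx":0,"dy":0,"dz":0,"yaw":0}]'
python3 -c "
from bench import bot
print(abs(bot.get_obs()['qvel']).max());print(bot.hand_in())"
```

```text
t: 13.5
ee_pos: [0.526, 0.1056, 0.1017]
orientation: [-1.443, 0.736, -0.736]
force: [-1.2, -0.5, 0.0]
grip_width: 0.0521
0.0010317690148677614
the job is handed in; nothing more can be done
None
```

The job is done and handed in at 13.5 s of the 48 s allowed. The jar is clamped and standing in the vise, and the cap is held level and still above its mouth.

- **Clamping:** I pushed the paddle from behind with shut fingers until it stalled at about 27 N. Pictures afterwards showed the jar square between both jaws.
- **Uncapping:** I gripped the cap with 60–70 N and turned it 51° anticlockwise, ending about 58° from fully tight. The torque had already fallen from 0.20 to 0.07 N m by about 55°. I added 3° as margin, then lifted straight up.
- **Last checks:** Tool height is 0.1017 m, which puts the cap's lower edge about 19.7 mm above the rim. That height comes from the tool pose and the cap not slipping in the grip, not from a direct measurement. The arm was still and the grip was unchanged. No other object was touched.
- **Disagreements:** Two readings of the cap's sideways position differed by about 4 mm, so I used a value between them. The tool shifted about 1 mm sideways as the cap came free. My first move was refused for missing row keys and moved nothing.

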